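Check a glass tube over the light box

TASK

First set the light box's dimmer lever to straight up (half brightness). Then draw the one long capped glass tube up out of the rack and hold it still for inspection, cap end up, leaning about 45 degrees, with its round bottom end a few centimetres above the middle of the white window and touching nothing but the gripper. Finish while still holding it there; leave the short tubes in the rack and everything else on the bench where it is.

Things in the scene. Friction and masses are not known exactly. Their poses are not given: they have to be found in the camera images.
- light_box: fixed flat grey light box on the bench, 200 mm (its x) x 260 mm (its y) x 44 mm high; origin at the centre of its underside. A square white window 150 x 150 mm lies in its top, centred 40 mm to its -y side; a dimmer lever stands on its top near the +y end, centred at its (0, +90 mm)
- window (a point): centre of the upper face of the white window, 45.5 mm above the bench; axes as the light box
- dimmer (a joint): angle of the dimmer lever, rad: 0 = leaning 0.7 rad from upright towards the light box's -x, 0.7 = straight up, 1.4 = leaning 0.7 rad towards its +x. A 10 mm rod with a 26 mm black ball on its end; ball centre 80 mm from the hinge. It moves with about 1 N at the ball and stays where it is left
- dimmer_tip (a point): centre of the ball at the end of the dimmer lever (26 mm diameter); nothing stands within 60 mm of its path at that height
- dimmer_hinge (a point): hinge axis of the dimmer lever, 66 mm above the bench; the axis runs along the light box's y and the lever swings in the light box's x-z plane
- rack: fixed open aluminium tube rack, 90 mm (its x) x 222 mm (its y) x 70 mm high; origin at the centre of its underside. Four 28 mm square holes in a row along its y, 52 mm apart, through an upper plate whose top is 68 mm above the bench and a lower one; tubes stand on its floor, 10 mm above the bench
- long_tube: the one long capped glass tube, 25 mm diameter, 170 mm long, 40 to 85 g; its top 45 mm is a grey screw cap of 27 mm diameter. It stands in any one of the four holes of the rack and sticks out 112 mm above it, 70 mm higher than the short tubes; origin at the centre of its round bottom end, z axis along the tube towards the cap. Its bottom must rise 60 mm to clear the rack
- short_tube_a: one of three identical short capped glass tubes, 25 mm diameter, 100 mm long with a 27 mm diameter cap, standing in the rack; origin at the centre of its round bottom end, z axis along the tube towards the cap. Leave it in the rack.
- short_tube_b: one of three identical short capped glass tubes, 25 mm diameter, 100 mm long with a 27 mm diameter cap, standing in the rack; origin at the centre of its round bottom end, z axis along the tube towards the cap. Leave it in the rack.
- short_tube_c: one of three identical short capped glass tubes, 25 mm diameter, 100 mm long with a 27 mm diameter cap, standing in the rack; origin at the centre of its round bottom end, z axis along the tube towards the cap. Leave it in the rack.
- marker: bystander: marker pen lying on the bench, 135 mm long, 18 mm thick, origin at its underside
- flask: bystander: stoppered glass bottle with black cap, 64 mm wide, 100 mm high, origin at the centre of its underside
- jar: bystander: amber jar with white lid, 60 mm wide, 75 mm high, origin at the centre of its underside
- tip_box: bystander: white plastic box 85 x 120 x 55 mm high, origin at the centre of its underside
- weight: bystander: steel weight, 36 mm diameter, 30 mm high, origin at the centre of its underside
- dish: bystander: clear shallow lidded dish, 90 mm wide, 16 mm high, origin at the centre of its underside
There are look-alikes about, which are no part of the job. What is shaped like the short_tube_a but green, orange or pink is not meant.

How it is judged:
By the outcome, as a careful person would: the job done as asked, in the order asked, and still so for the second after the job is handed in, while the arm keeps its last pose, push and grip.
It also fails if it takes over 56 s, if anything falls off the work surface, if the arm or the gripper's body presses on something with over 40 N, if the wrist force passes 120 N, or if a joint passes its speed limit or range.

ROBOT

A 6-joint arm with a two-finger parallel gripper is mounted at the origin on the work surface. World frame = base frame: x ahead of the robot, y to its left, z up, the work surface at z = 0. Lengths are in mm, angles in rad, forces in N, time in s.
With the tool pointing down it reaches from about 275 to 750 mm from the base axis. Payload 10.2 kg.
Tool frame: the origin (TCP) lies at the very end of the fingers, on their centre line; the grasp point (between the pads) lies 19 mm behind it (ctrl.tcp_to_grasp is the distance from the TCP to the grasp point, in mm); z points along the fingers, x is the direction in which the jaws open and shut, and the axes are right-handed (so a half turn about z gives the same grasp; the last joint's range is limited). The gripper opens to 85 mm and grips with 20 to 120 N. Pads are 22 mm wide; open, the fingers measure 114 mm over their backs; the gripper's body (76 mm by 85 mm) begins 54 mm behind the grasp point. The pads swing forward as they close: fully open they stand 13 mm farther back than shut.
Start: joints at [-1.325, 0.313, 1.498, -0, 1.331, -0.223], TCP at [237.192, -468.371, 231.294] pointing down, gripper open.
Joint ranges: [-2.94, 2.94], [-0.97, 2.17], [0.19, 2.56], [-1.23, 4.37], [0.02, 3.11], [-2.88, 2.88]. Speed limits (rad/s): [2.39, 2.39, 3.01, 3.14, 3.14, 3.14].

INTERFACE

Orientations are given as a unit quaternion [w, x, y, z].
In Python, from rig import monitor, vision, order, ctrl gives the robot as it stands. The module is installed in compiled form; this text tells all that it offers.
- The arm moves only by the shell command python3 -m pendant 'ROWS' [FORCE]. ROWS is JSON, a list that holds one entry, the list of rows, each a list of 5 numbers: the closure, from -1 (fully open) to 1 (shut), then the shift along the world's x, y, z in m, then the turn about the world's z in degrees. In form: [[[fingers, dx, dy, dz, spin], ...]]. A call has 1 to 20 rows; each row is the pose to reach, as a shift and turn from the pose commanded when the call began; what a row does not reach only later rows make up. A row lasts 1/10 s, in which the tool goes at most 50 mm and 8.59 degrees, less where a joint would pass 70% of its speed; a pose out of reach is approached as far as the arm can. A call with a gripper value outside its range is refused whole. The fingers move at their own pace and stop on an object; FORCE is the grip in N (left out, the last holds). Time passes only in rows, so rows that repeat a pose let the fingers close. It gives the time, the measured TCP pose, the force and the opening at its end, in the units of the state.
- monitor.sense(): the state, without advancing time (a new reading comes with each control period).
- vision.capture(name): name is "scene" or "top" or "wrist"; returns (picture, depth): 400x640x3 uint8, red, green, blue; 400x640 float32, mm along the optical axis (not along the pixel's ray), 0 where there is no reading.
- vision.camera_info(name): a dict with "fov_y" (degrees; the focal length in pixels is half the picture's height over the tangent of half this angle, whatever the lens; pixels are square), "cx", "cy" (the principal point, pixels), "distortion" ([k1, k2, p1, p2, k3] as OpenCV has them; the pictures are not rectified), "R" (3x3) and "t" (3): a world point X has camera coordinates R X + t; the wrist camera has in their place "hand_eye" (4x4, takes a point from camera to tool coordinates, whose origin is the TCP and whose axes are the tool frame's). Camera axes: x right, y down, z forward; pixel columns grow to the right and rows downward; lengths in mm; the calibration is good to about 2 mm. A picture is of the moment at which its call begins: read the wrist's pose just before it. camera_info takes no time and is no camera call.
- order.finish_job(): hands the job in, once; it reports no verdict.
The state is a dict: "time_s": time; "joints": joint angles; "dq": joint speeds; "tau": joint torques, N m; "eef_pos": TCP position; "ee_rot": TCP orientation; "force": force on the tool from outside, world axes, zero at the start; "wrist_torque": the same for the moment, N m; "grip_width": opening from 0.0 (shut) to 1.0 (fully open).
Only numpy, scipy, OpenCV 4.12 (cv2) and the standard library are available. Lean on these libraries where they do the work, as an engineer would, in place of code of your own. Each camera call takes 0.05 s, during which the arm holds its last target.

## Working session

There is one attempt and no reset: what is moved stays moved. The work goes in short steps, Python scripts to look and compute and a shell command to move; the robot and the scene stay as the last step left them, time stands still between calls to the robot, and variables do not carry over. Pictures are saved under pics/ and viewed, and the job is handed in when it is done.

```bash
mkdir -p pics; ls; cat > h.py <<'E'
import numpy as np, cv2
from rig import monitor, vision, order, ctrl
def cam(name):
    i=vision.camera_info(name); f=200/np.tan(np.radians(i["fov_y"])/2)
    K=np.array([[f,0,i["cx"]],[0,f,i["cy"]],[0,0,1]]); D=np.array(i["distortion"],float)
    if "R" in i: R=np.array(i["R"]);t=np.array(i["t"])
    else:
        s=monitor.sense(); w,x,y,z=s["ee_rot"]
        from scipy.spatial.transform import Rotation as Ro
        T=np.eye(4);T[:3,:3]=Ro.from_quat([x,y,z,w]).as_matrix();T[:3,3]=s["eef_pos"]
        M=np.linalg.inv(T@np.array(i["hand_eye"]));R=M[:3,:3];t=M[:3,3]
    return K,D,R,t
def ray(c,uv):
    K,D,R,t=c; p=cv2.undistortPoints(np.array(uv,float).reshape(-1,1,2),K,D).reshape(-1,2)
    d=np.c_[p,np.ones(len(p))]@R; return -R.T@t, d
def onplane(c,uv,z):
    o,d=ray(c,uv); return o+d*((z-o[2])/d[:,2])[:,None]
def proj(c,X):
    K,D,R,t=c; return cv2.projectPoints(np.array(X,float).reshape(-1,3),cv2.Rodrigues(R)[0],t,K,D)[0].reshape(-1,2)
def tri(cs,uvs):
    A=np.zeros((3,3));b=np.zeros(3)
    for c,uv in zip(cs,uvs):
        o,d=ray(c,[uv]);d=d[0]/np.linalg.norm(d[0]);P=np.eye(3)-np.outer(d,d);A+=P;b+=P@o
    X=np.linalg.solve(A,b)
    return X,[np.round(proj(c,X)[0]-uv,1) for c,uv in zip(cs,uvs)]
def snap(name,tag):
    c=cam(name); im,dp=vision.capture(name); cv2.imwrite(f"pics/{tag}.png",im[:,:,::-1]); np.savez(f"{tag}.npz",im=im,dp=dp,K=c[0],D=c[1],R=c[2],t=c[3]); return c,im,dp
def load(tag):
    z=np.load(f"{tag}.npz"); return (z["K"],z["D"],z["R"],z["t"]),z["im"],z["dp"]
E
python3 - <<'E'
from h import *
for n in("scene","top","wrist"): 
    c,im,dp=snap(n,n+"0"); print(n,np.round(-c[2].T@c[3]),np.round(c[0][0,0]),c[1])
print(monitor.sense(),ctrl.tcp_to_grasp)
E
```

```text
pics
scene [1222.   85.  879.] 500.0 [0.04780556 0.         0.         0.         0.        ]
top [ 457.   30. 1337.] 480.0 [-0.08898421  0.          0.          0.          0.        ]
wrist [ 298. -436.  373.] 337.0 [-0.05814373  0.          0.          0.          0.        ]
{'time_s': 0.15, 'joints': array([-1.32540683e+00,  3.13299836e-01,  1.49822441e+00, -3.73081814e-06,
        1.33101459e+00, -2.23404744e-01]), 'dq': array([ 0.00040486, -0.00285956, -0.00268728, -0.00064744,  0.00060881,
        0.00025999]), 'tau': array([ 6.26145411e-04, -4.12372291e+01, -2.59798604e+01, -2.20940160e-04,
        3.24156419e-03,  2.71084923e-05]), 'eef_pos': array([ 237.14081918, -468.18305288,  230.89198268]), 'ee_rot': array([-3.29531438e-04,  8.52001001e-01, -5.23539942e-01, -3.39447876e-04]), 'force': array([0.26703447, 0.08531496, 0.53355694]), 'wrist_torque': array([-0.0356993 , -0.04097175,  0.07051294]), 'grip_width': 0.9990867410900084} 18.700000000000003
```

View pics/scene0.png

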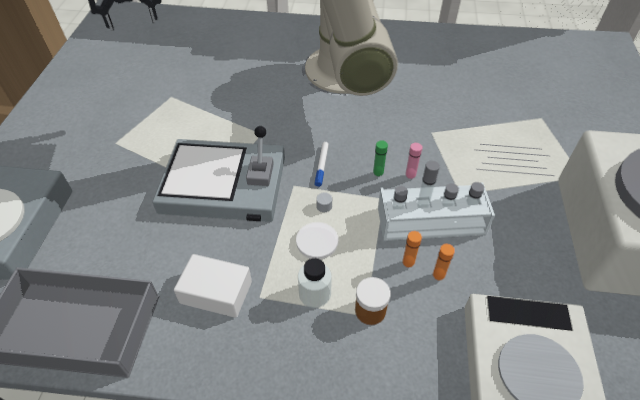

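View pics/top0.png

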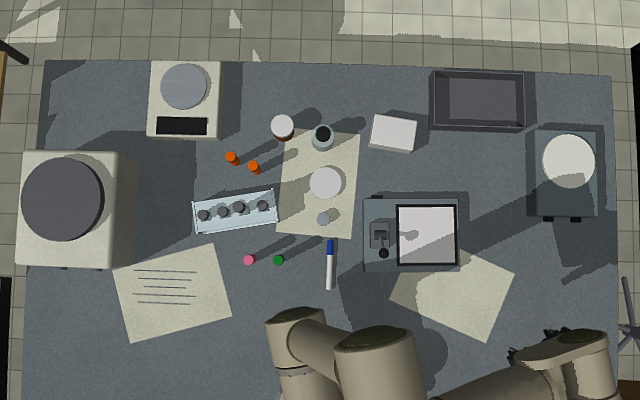

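View pics/wrist0.png

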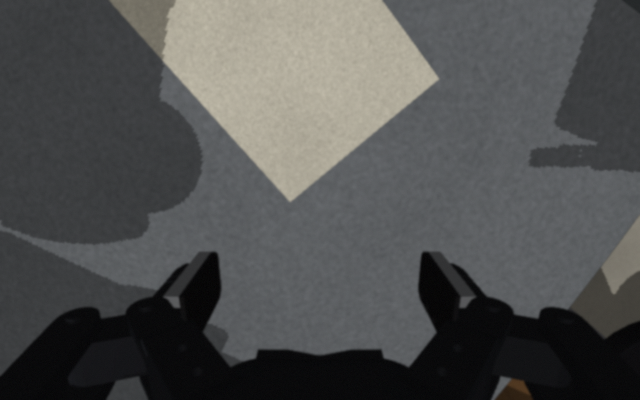

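```bash
python3 - <<'E'
from h import *
c,im,_=load("scene0"); a=im[120:290,360:530,::-1]
cv2.imwrite("pics/s_rack.png",cv2.resize(a,None,fx=4.5,fy=3.5,interpolation=2))
a=im[110:230,140:300,::-1]; cv2.imwrite("pics/s_lb.png",cv2.resize(a,None,fx=4.5,fy=4.5,interpolation=2))
c,im,_=load("top0"); a=im[170:290,180:290,::-1]
b=im[180:290,350:470,::-1]
cv2.imwrite("pics/t_both.png",np.hstack([cv2.resize(a,(400,436)),cv2.resize(b,(400,436))]))
for n,p in(("lb",[410,235]),("rack",[235,210])): print(n,onplane(c,[p],50))
E
```

```text
lb [[ 481.43399665 -231.61265948   50.        ]]
rack [[535.22434719 240.08743868  50.        ]]
```

View pics/s_rack.png

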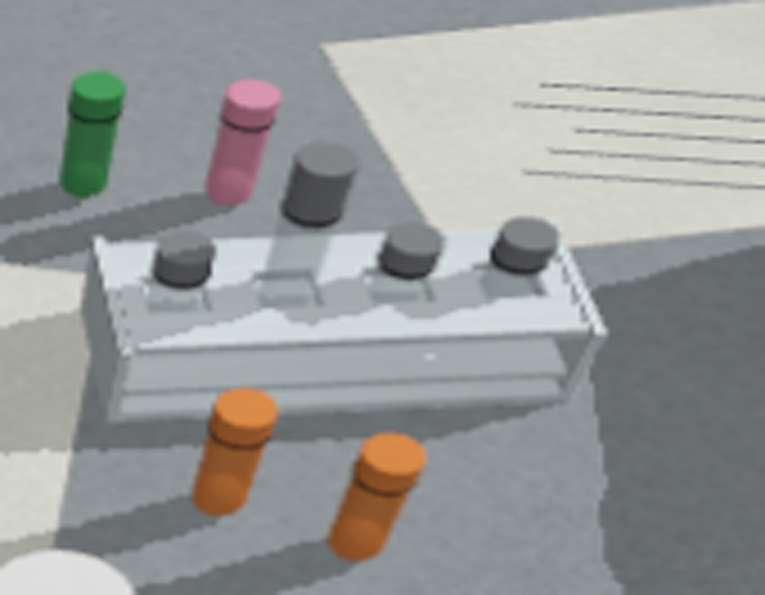

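View pics/s_lb.png

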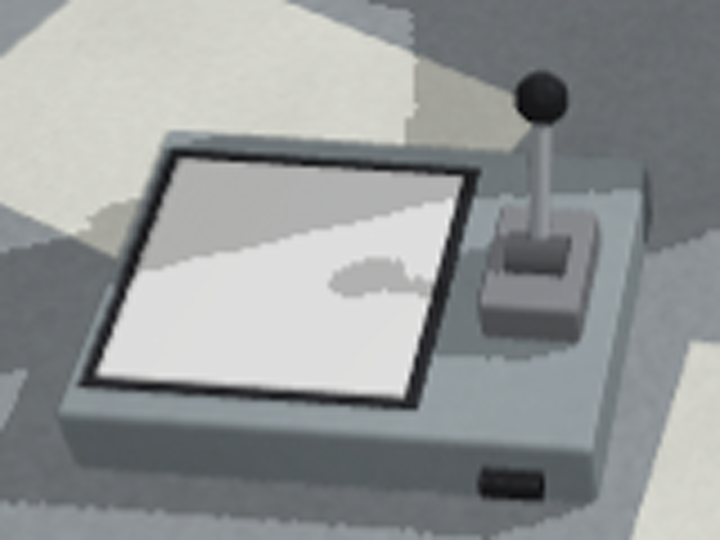

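View pics/t_both.png

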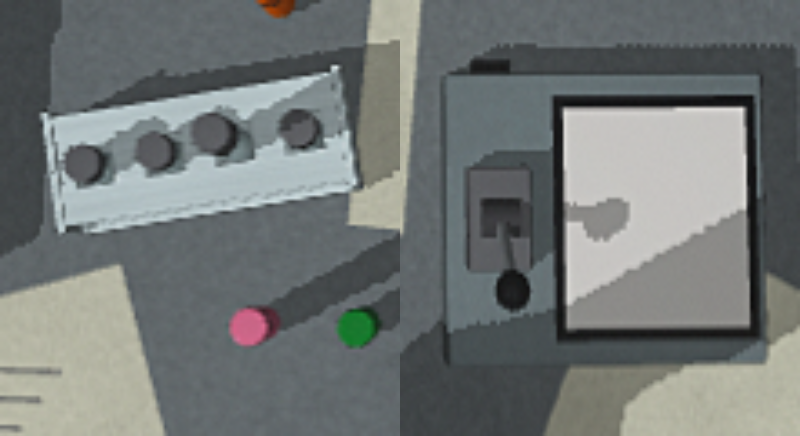

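```bash
python3 - <<'E'
from h import *
T,ti,td=load("top0"); S,si,sd=load("scene0")
def big(m,roi):
    x0,y0,x1,y1=roi; z=np.zeros_like(m);z[y0:y1,x0:x1]=m[y0:y1,x0:x1]
    n,l,s,c=cv2.connectedComponentsWithStats(z); 
    return [(s[i].tolist(),np.round(c[i],1).tolist(),(l==i).astype(np.uint8)) for i in np.argsort(-s[1:,4])[:6]+1]
def m(im,f): 
    a=im.astype(int); return f(a.max(2),a.min(2)).astype(np.uint8)
bt=big(m(ti,lambda M,n:M<45),(372,240,396,265)); bs=big(m(si,lambda M,n:M<50),(250,122,272,142))
for b in (bt,bs): print([x[:2] for x in b[:2]])
print("ball",tri([T,S],[bt[0][1],bs[0][1]]))
# window white
def quad(im,roi,thr):
    q=big(m(im,lambda M,n:(n>thr)&(M-n<25)),roi)[0]; 
    h=cv2.convexHull(cv2.findContours(q[2],0,1)[0][0]); e=cv2.approxPolyN(h,4).reshape(-1,2); return q[0],e
for im,roi,C,t in((ti,(396,200,460,266),T,120),(si,(155,138,250,206),S,120)):
    s,e=quad(im,roi,t); P=onplane(C,e,45.5); print(s,e.tolist(),P.round(1).tolist(),P.mean(0).round(1),np.linalg.norm(np.diff(P,axis=0),axis=1).round(1))
# caps
for im,roi,nm in((ti,(192,190,280,235),"t"),(si,(385,155,490,205),"s")):
    print(nm,[x[:2] for x in big(m(im,lambda M,n:(M<110)&(M-n<18)),roi)])
    print([im[y,x].tolist() for x,y in ([(239,207),(230,207),(225,200)] if nm=="t" else[(431,172),(431,181),(431,192)])])
E
```

```text
[([379, 248, 10, 10, 79], [383.3, 252.7])]
[([255, 127, 11, 10, 95], [259.9, 131.6])]
ball (array([ 433.84621406, -146.80510589,  135.50357218]), [array([-0.4,  0.1]), array([-0.5, -0. ])])
[399, 207, 56, 56, 3024] [[453, 207], [454, 261], [399, 263], [399, 207]] [[560.3, -349.4, 45.5], [414.6, -352.9, 45.5], [405.9, -203.9, 45.5], [556.2, -201.8, 45.5]] [ 484.3 -277.    45.5] [145.7 149.3 150.3]
[161, 145, 82, 54, 3299] [[243, 149], [229, 198], [160, 193], [180, 145]] [[402.4, -201.3, 45.5], [554.0, -198.3, 45.5], [558.3, -350.3, 45.5], [407.8, -351.9, 45.5]] [ 480.6 -275.4   45.5] [151.6 152.1 150.5]
t [([192, 190, 74, 12, 440], [218.2, 193.6]), ([204, 223, 76, 12, 393], [249.0, 230.6]), ([233, 201, 17, 13, 147], [240.1, 206.8]), ([197, 210, 15, 11, 119], [203.8, 214.8]), ([217, 206, 14, 12, 113], [223.0, 211.4]), ([256, 200, 13, 11, 110], [262.4, 205.2])]
[[90, 90, 95], [123, 136, 136], [174, 189, 191]]
s [([422, 166, 17, 20, 211], [429.4, 176.3]), ([394, 191, 13, 12, 123], [400.3, 196.6]), ([469, 187, 14, 12, 101], [474.7, 193.4]), ([444, 189, 13, 11, 93], [449.5, 194.9])]
[[75, 77, 79], [76, 76, 80], [168, 177, 179]]
```

Candidates for the long tube are the four grey caps in the rack, in the top view at (204,215), (223,211), (240,207) and (262,205). In the scene view the second from the left, at about (430,175), stands far above the other three, and it is the (240,207) one from the top. The look-alikes are green (278,260), pink (249,260) and orange (232,157) and (254,167). The ball is at (383,253) top and (260,132) scene. I'll do the dimmer first, starting from a viewing pose.

```bash
python3 -m pendant '[[[-1,0.03,0.035,0.03,8],[-1,0.06,0.07,0.03,16],[-1,0.09,0.105,0.03,24],[-1,0.12,0.14,0.03,32],[-1,0.15,0.175,0.03,40],[-1,0.18,0.21,0.03,48],[-1,0.213,0.245,0.03,56],[-1,0.213,0.268,0.03,64],[-1,0.213,0.268,0.03,64],[-1,0.213,0.268,0.03,64],[-1,0.213,0.268,0.03,64]]]' 20
python3 - <<'E'
from h import *
c,im,dp=snap("wrist","w1")
E
```

```text
time_s: 1.25
eef_pos: [449.9, -201.3, 261.2]
ee_rot: [0.0, 1.0, 0.006, -0.0]
force: [-0.5, 0.1, 0.9]
grip_width: 1.002
```

View pics/w1.png

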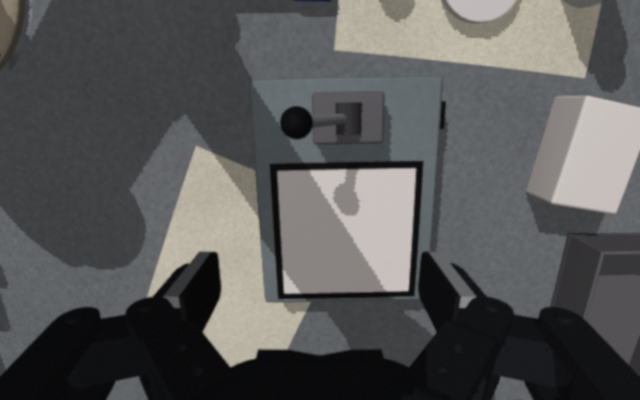

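```bash
python3 - <<'E'
from h import *
W,wi,_=load("w1");T,_,_=load("top0");S,_,_=load("scene0")
a=wi.astype(int); m=(a.max(2)<40).astype(np.uint8); m[:,:275]=0;m[:,318:]=0;m[:100]=0;m[148:]=0
n,l,s,c=cv2.connectedComponentsWithStats(m); k=1+s[1:,4].argmax(); b=c[k]; print(s[k],b)
print(tri([W,S],[b,[259.9,131.6]]),tri([W,T,S],[b,[383.3,252.7],[259.9,131.6]]))
h=cv2.convexHull(cv2.findContours(((a.min(2)>100)&(np.add.outer(np.arange(400),0*np.arange(640))>162)&(np.add.outer(0*np.arange(400),np.arange(640))>272)&(np.add.outer(0*np.arange(400),np.arange(640))<420)&(np.add.outer(np.arange(400),0*np.arange(640))<298)).astype(np.uint8),0,1)[0][0])
e=cv2.approxPolyN(h,4).reshape(-1,2);print(e.tolist());P=onplane(W,e,45.5);print(P.round(1),P.mean(0))
print("block@66",onplane(W,[[313,93],[383,92],[384,142],[314,143]],66).round(1), onplane(W,[[252,80],[441,77]],44).round(1))
E
```

```text
[281 107  32  32 785] [296.14012739 122.40127389]
(array([ 429.95962257, -146.66948871,  131.87304581]), [array([0.1, 0.2]), array([ 0.1, -0. ])]) (array([ 432.04425687, -146.88845988,  134.07906158]), [array([2.5, 0.7]), array([-0.5,  0.8]), array([-0.3, -0.1])])Traceback (most recent call last):
  File "<stdin>", line 7, in <module>
cv2.error: OpenCV(4.12.0) /io/opencv/modules/imgproc/src/approx.cpp:987: error: (-215:Assertion failed) (curve.cols == 1 && curve.rows >= nsides) || (curve.rows == 1 && curve.cols >= nsides) in function 'approxPolyN'
```

```bash
python3 - <<'E'
from h import *
W,wi,_=load("w1")
e=[[277,170],[415,167],[411,292],[280,295]];P=onplane(W,e,45.5);print(P.round(1),P.mean(0))
print("block@66",onplane(W,[[313,93],[383,92],[384,142],[314,143]],66).round(1), onplane(W,[[252,80],[441,77]],44).round(1))
print(wi[230,[274,277,280,300]].tolist(), proj(W,[480,-276,45.5]))
E
```

```text
[[ 403.1 -201.9   45.5]
 [ 552.  -196.8   45.5]
 [ 561.2 -349.5   45.5]
 [ 403.  -355.    45.5]] [ 479.82973487 -275.77888323   45.5       ]
block@66 [[ 441.8 -122.2   66. ]
 [ 509.1 -120.4   66. ]
 [ 512.8 -168.2   66. ]
 [ 443.1 -170.1   66. ]] [[ 379.4 -109.3   44. ]
 [ 571.7 -103.6   44. ]]
[[25, 26, 28], [12, 11, 12], [83, 80, 79], [138, 133, 130]] [[346.0233317  234.86486376]]
```

```bash
python3 -m pendant '[[[-1,-0.019,0.03,-0.03,1],[-1,-0.019,0.054,-0.06,1],[-1,-0.019,0.054,-0.06,1],[-1,-0.019,0.054,-0.09,1],[-1,-0.019,0.054,-0.12,1],[-1,-0.019,0.054,-0.139,1],[-0.2,-0.019,0.054,-0.139,1],[0,-0.019,0.054,-0.139,1],[0,-0.019,0.054,-0.139,1]]]' 20
python3 -m pendant '[[[0,0.01,0,0.003,0],[0,0.02,0,0.005,0],[0,0.03,0,0.007,0],[0,0.04,0,0.009,0],[0,0.046,0,0.01,0],[0,0.046,0,0.01,0],[0.5,0.046,0,0.01,0],[1,0.046,0,0.01,0],[1,0.046,0,0.01,0],[1,0.046,0,0.01,0],[1,0.046,0,0.01,0],[1,0.046,0,0.01,0]]]' 20
python3 - <<'E'
from h import *
snap("wrist","w2");snap("scene","s2")
E
```

```text
time_s: 2.2
eef_pos: [431.9, -147.2, 123.7]
ee_rot: [0.001, 1.0, 0.016, 0.001]
force: [0.1, 0.0, 0.4]
grip_width: 0.519
time_s: 3.4
eef_pos: [477.0, -146.3, 132.2]
ee_rot: [-0.0, 1.0, 0.016, -0.0]
force: [-0.6, 0.7, 0.2]
grip_width: 0.285
```

View pics/w2.png

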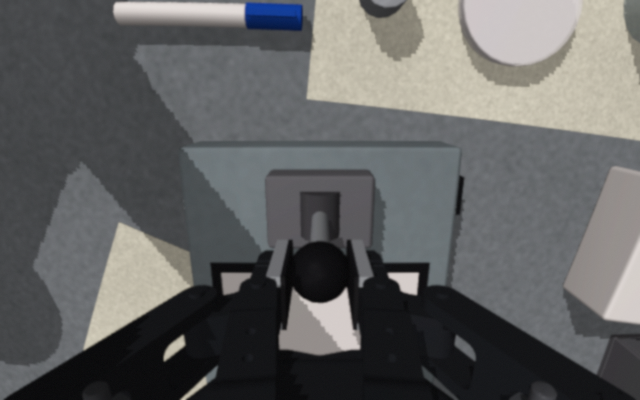

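```bash
python3 -m pendant '[[[-0.2,0,0,0,0],[-0.6,0,0,0,0],[-1,0,0,0,0],[-1,0,0,0,0],[-1,0,0,0.04,0],[-1,0,0,0.08,0],[-1,0,0,0.12,0],[-1,0,0,0.158,0],[-1,0,0.04,0.158,-8.5],[-1,0,0.08,0.158,-17],[-1,0,0.12,0.158,-25.5],[-1,0,0.16,0.158,-34],[-1,0,0.2,0.158,-42.5],[-1,0,0.24,0.158,-51],[-1,0,0.28,0.158,-59],[-1,-0.007,0.32,0.158,-67],[-1,-0.007,0.35,0.158,-75],[-1,-0.007,0.381,0.158,-83],[-1,-0.007,0.381,0.158,-83],[-1,-0.007,0.381,0.158,-83]]]'
python3 - <<'E'
from h import *
snap("wrist","w3");snap("scene","s3");c,im,_=snap("top","t3")
S,si,_=load("s3")
cv2.imwrite("pics/lev3.png",np.hstack([cv2.resize(si[110:230,140:300,::-1],(400,300)),cv2.resize(im[180:290,350:470,::-1],(400,300))]))
E
```

```text
time_s: 5.5
eef_pos: [470.0, 235.2, 290.1]
ee_rot: [0.0, 0.76, -0.65, -0.0]
force: [0.7, -0.0, 0.3]
grip_width: 0.999
```

View pics/w3.png

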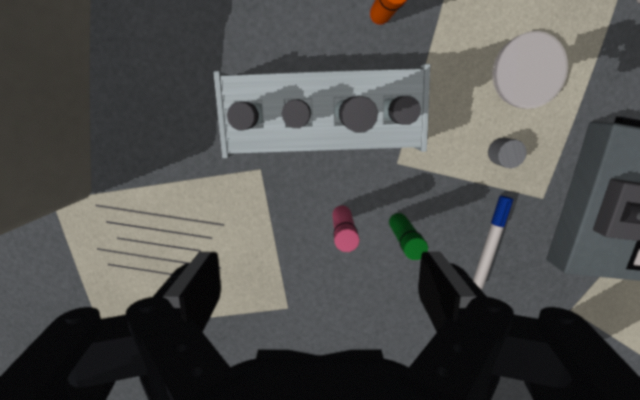

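View pics/lev3.png

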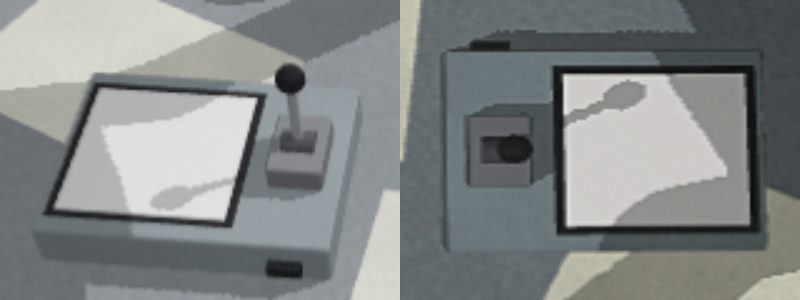

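```bash
python3 - <<'E'
from h import *
W,wi,_=load("w3");T,ti,_=load("t3");S,si,_=load("s3")
def cen(im,thr,roi,sat=255,lo=0):
    a=im.astype(int); m=((a.max(2)<thr)&(a.max(2)>=lo)&(a.max(2)-a.min(2)<sat)).astype(np.uint8); z=np.zeros_like(m);x0,y0,x1,y1=roi;z[y0:y1,x0:x1]=m[y0:y1,x0:x1]
    n,l,s,c=cv2.connectedComponentsWithStats(z);k=1+s[1:,4].argmax();return c[k],s[k]
bt,s1=cen(ti,45,(375,225,400,245));bs,s2=cen(si,50,(245,122,272,150));print(bt,s1,bs,s2)
print("ball",tri([T,S],[bt,bs]))
for i,(r) in enumerate([(226,98,262,135),(281,96,313,130),(336,92,380,135),(385,90,422,128)]):
    print(i,cen(wi,85,r))
a=wi[55:170,210:435,::-1];cv2.imwrite("pics/w3c.png",cv2.resize(a,None,fx=3.5,fy=3.5))
cv2.imwrite("pics/s3c.png",np.hstack([cv2.resize(si[150:220,380:500,::-1],(480,280),interpolation=2),cv2.resize(ti[185:235,190:280,::-1],(320,178)) if 0 else cv2.resize(ti[190:230,210:270,::-1],(320,280))]))
E
```

```text
[383.21649485 233.89690722] [375 230  15  10  97] [255.51041667 141.44791667] [250 137  12  10  96]
ball (array([ 480.4507481 , -144.44329745,  150.44834236]), [array([-0.1,  0. ]), array([-0.1, -0. ])])
0 (array([244.83267457, 114.54150198]), array([228, 102,  34,  27, 759], dtype=int32))
1 (array([296.64696734, 112.63919129]), array([283,  99,  29,  28, 643], dtype=int32))
2 (array([357.49584488, 112.69713758]), array([ 339,   96,   39,   35, 1083], dtype=int32))
3 (array([403.40054127, 109.00541272]), array([388,  95,  32,  28, 739], dtype=int32))
```

View pics/w3c.png

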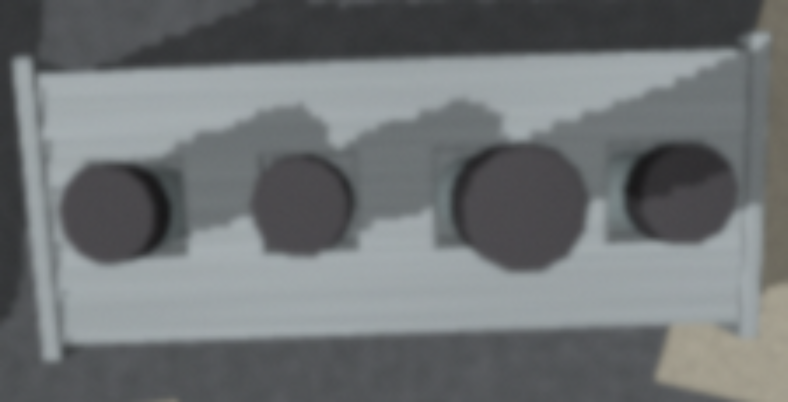

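View pics/s3c.png

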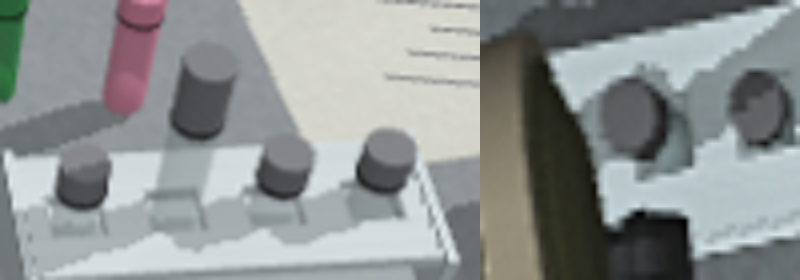

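```bash
python3 - <<'E'
from h import *
W,wi,_=load("w3");T,ti,_=load("t3");S,si,_=load("s3")
print(tri([W,S],[[359.1,113.9],[432.5,165.5]]),tri([W,S,T],[[359.1,113.9],[432.5,165.5],[238.1,206.9]]))
print(onplane(W,[[359.1,113.9]],180))
# rack: corners of plate in crop
cr=lambda p:np.array(p)/3.5+[210,55]
P=onplane(W,cr([[42,73],[745,48],[745,322],[62,343]]),68);print(P.round(1),P.mean(0))
for a,b in((0,1),(3,2)): d=P[a]-P[b];print(np.degrees(np.arctan2(-d[0],d[1])))
# short caps tops at 110, and holes at 68
print(onplane(W,cr([[110,213],[301,205],[680,191]]),110).round(1))
print("hole3",onplane(W,cr([[435,147]]),68).round(1),onplane(W,cr([[435,247]]),68).round(1), "hole1 ",onplane(W,cr([[187,155],[187,254],[357,152],[357,250],[607,142],[609,243]]),68).round(1))
E
```

```text
(array([533.9794746 , 216.62985711, 179.16655953]), [array([0.2, 0.1]), array([0.1, 0. ])]) (array([534.39380771, 215.02539016, 178.64777445]), [array([ 2.3, -0.2]), array([-0.8,  0.3]), array([-1.3,  0.3])])
[[534.02868235 216.85171452 180.        ]]
[[548.9 349.8  68. ]
 [587.7 147.1  68. ]
 [509.3 128.8  68. ]
 [470.1 336.9  68. ]] [529.01153487 240.63509262  68.        ]
10.84297923545815
10.650640737043808
[[514.6 316.8 110. ]
 [524.3 266.6 110. ]
 [543.7 167.6 110. ]]
hole3 [[545.4 232.2  68. ]] [[516.6 227.3  68. ]] hole1  [[531.9 304.8  68. ]
 [503.  301.4  68. ]
 [540.4 254.8  68. ]
 [512.  250.5  68. ]
 [555.  181.9  68. ]
 [526.  175.4  68. ]]
```

```bash
python3 -m pendant '[[[-1,0.035,-0.01,0,1],[-1,0.064,-0.019,-0.01,2],[-1,0.064,-0.019,-0.04,2],[-1,0.064,-0.019,-0.07,2],[-1,0.064,-0.019,-0.1,2],[-1,0.064,-0.019,-0.13,2],[-1,0.064,-0.019,-0.154,2],[-1,0.064,-0.019,-0.154,2]]]' 30
python3 - <<'E'
from h import *
snap("wrist","w4")
E
```

```text
time_s: 6.45
eef_pos: [532.9, 214.7, 133.5]
ee_rot: [0.002, 0.771, -0.637, -0.002]
force: [-1.2, 0.8, -0.6]
grip_width: 0.999
```

View pics/w4.png

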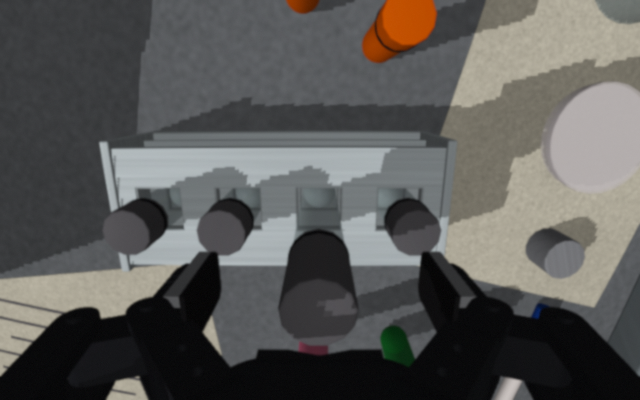

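The long cap at (318,300) is centred between the fingers, and the neighbouring short caps at (412,228) and (225,228) are clear below. I'll close now and lift to where the round bottom just sits in the upper plate.

```bash
python3 -m pendant '[[[-0.4,0,0,0,0],[0.2,0,0,0,0],[1,0,0,0,0],[1,0,0,0,0],[1,0,0,0,0],[1,0,0,0,0],[1,0,0,0,0],[1,0,0,0,0],[1,0,0,0.01,0],[1,0,0,0.02,0],[1,0,0,0.03,0],[1,0,0,0.038,0],[1,0,0,0.038,0],[1,0,0,0.038,0]]]' 30
python3 - <<'E'
from h import *
snap("wrist","w5"); _,si,_=snap("scene","s5")
cv2.imwrite("pics/s5c.png",cv2.resize(si[100:260,350:510,::-1],(600,600),interpolation=2))
print(monitor.sense()["wrist_torque"])
E
```

```text
time_s: 7.9
eef_pos: [534.1, 215.6, 174.3]
ee_rot: [0.0, 0.771, -0.637, -0.0]
force: [0.0, -0.7, 0.5]
grip_width: 0.309
[ 0.06439667 -0.04798691 -0.04456177]
```

View pics/w5.png

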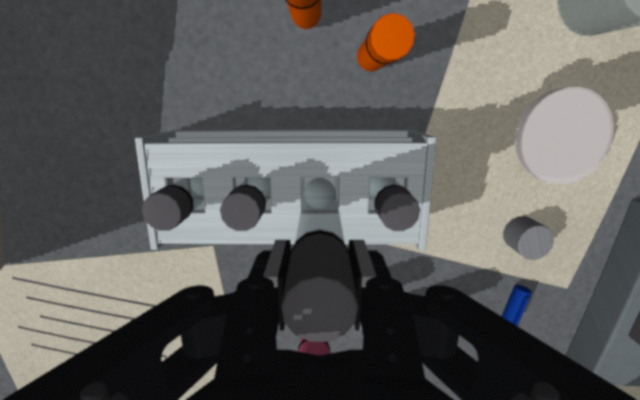

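View pics/s5c.png

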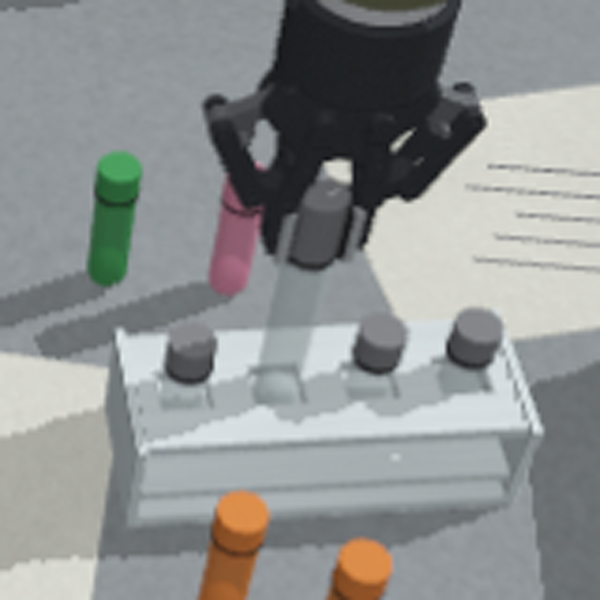

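```bash
python3 -m pendant '[[[1,0,0,0.01,0],[1,0,0,0.01,0],[1,-0.006,-0.001,0.01,0],[1,-0.011,-0.002,0.01,0],[1,-0.017,-0.003,0.0095,0],[1,-0.023,-0.0043,0.009,0],[1,-0.028,-0.005,0.008,0],[1,-0.033,-0.006,0.0065,0],[1,-0.039,-0.007,0.005,0],[1,-0.044,-0.0085,0.0035,0],[1,-0.044,-0.0085,0.0035,0]]]' 30
python3 - <<'E'
from h import *
snap("wrist","w6"); _,si,_=snap("scene","s6")
cv2.imwrite("pics/s6c.png",cv2.resize(si[100:260,350:510,::-1],(600,600),interpolation=2))
print(monitor.sense()["wrist_torque"])
E
```

```text
time_s: 9.1
eef_pos: [489.4, 207.0, 177.5]
ee_rot: [0.0, 0.771, -0.637, -0.0]
force: [2.5, 0.7, -1.1]
grip_width: 0.31
[ 0.18863855 -0.33379633 -0.00168062]
```

View pics/w6.png

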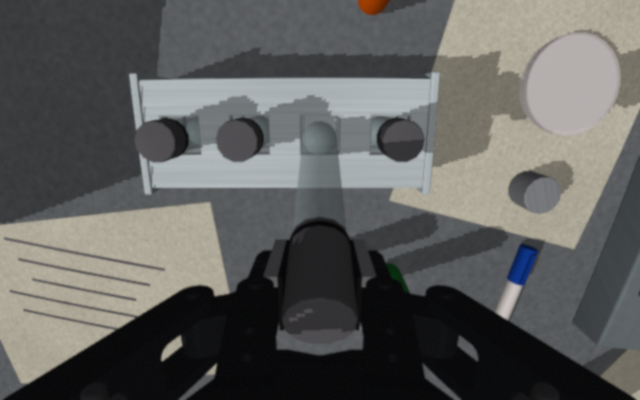

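View pics/s6c.png

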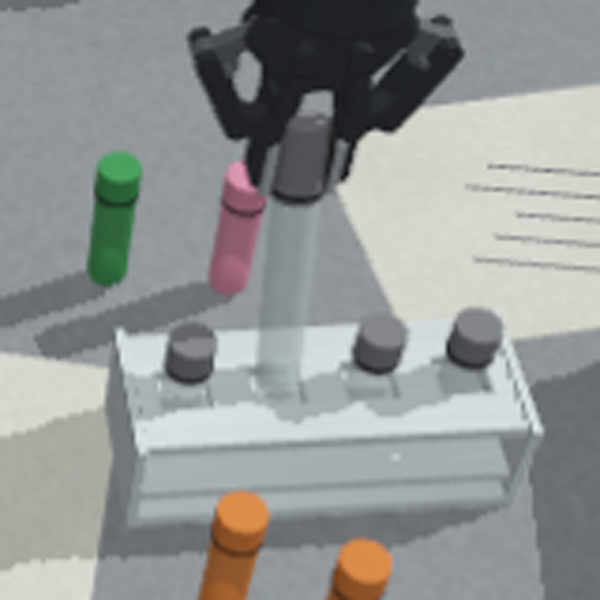

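```bash
python3 -m pendant '[[[1,-0.0055,-0.001,-0.002,0],[1,-0.011,-0.002,-0.004,0],[1,-0.016,-0.003,-0.0065,0],[1,-0.0205,-0.004,-0.009,0],[1,-0.0255,-0.005,-0.012,0],[1,-0.0305,-0.006,-0.0145,0],[1,-0.035,-0.007,-0.018,0],[1,-0.039,-0.0075,-0.021,0],[1,-0.043,-0.008,-0.024,0],[1,-0.046,-0.009,-0.027,0],[1,-0.049,-0.0095,-0.03,0],[1,-0.052,-0.01,-0.0335,0],[1,-0.052,-0.01,-0.0335,0],[1,-0.052,-0.01,-0.0335,0]]]' 30
python3 - <<'E'
from h import *
snap("wrist","w7"); _,si,_=snap("scene","s7")
cv2.imwrite("pics/s7c.png",cv2.resize(si[100:260,350:510,::-1],(600,600),interpolation=2))
print(monitor.sense()["wrist_torque"])
E
```

```text
time_s: 10.6
eef_pos: [438.1, 197.1, 144.2]
ee_rot: [0.0, 0.771, -0.637, -0.0]
force: [0.6, 1.3, -0.7]
grip_width: 0.308
[ 0.12714867 -0.39639028  0.02000509]
```

View pics/w7.png

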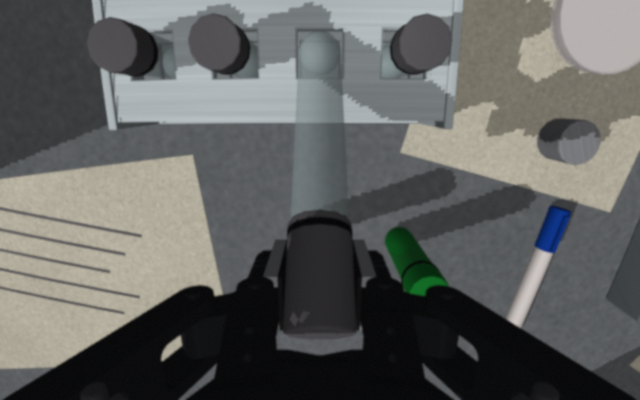

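View pics/s7c.png

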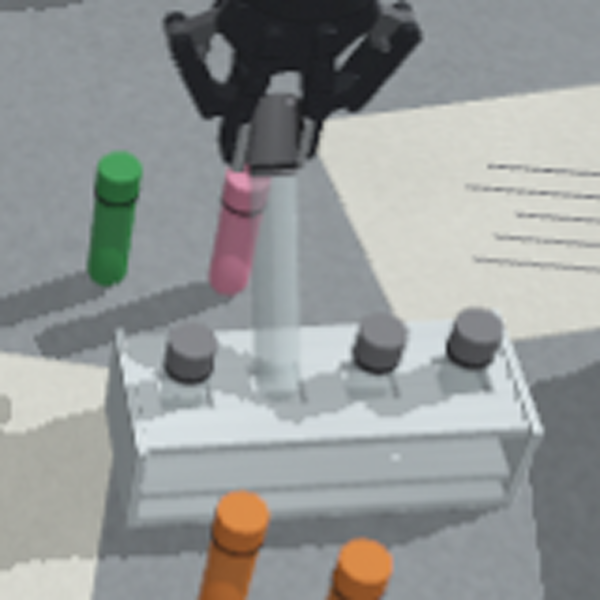

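```bash
python3 -m pendant '[[[1,0,0,0,0],[1,0,0,0,0],[1,0,0,0,0],[1,0,0,0.01,0],[1,0,0,0.02,0],[1,0,0,0.04,0],[1,0,0,0.06,0],[1,0,0,0.08,0],[1,0,0,0.1,0],[1,0,0,0.12,0],[1,0,0,0.14,0],[1,0,0,0.15,0],[1,0,0,0.15,0],[1,0,0,0.15,0]]]' 80
python3 - <<'E'
from h import *
snap("wrist","w8"); _,si,_=snap("scene","s8")
print(monitor.sense()["wrist_torque"])
E
```

```text
time_s: 12.1
eef_pos: [437.9, 197.1, 293.7]
ee_rot: [0.0, 0.771, -0.637, -0.0]
force: [-0.0, -0.2, -0.8]
grip_width: 0.3
[ 0.00871044 -0.00331137  0.04380469]
```

View pics/w8.png

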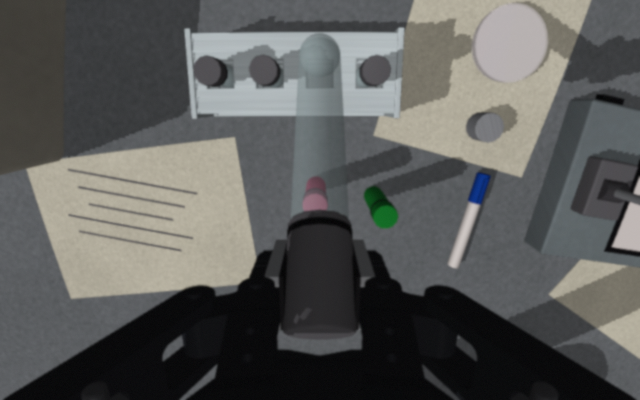

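View pics/s8.png

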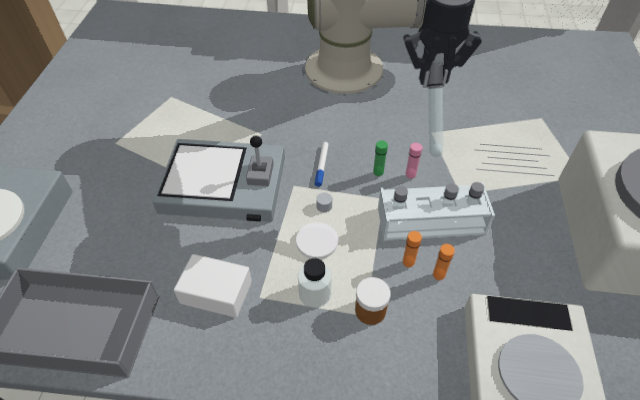

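```bash
python3 - <<'E'
from h import *
_,si,_=load("s8"); cv2.imwrite("pics/s8c.png",cv2.resize(si[50:170,390:480,::-1],(600,600) if 0 else (540,600) if 0 else None,fx=5,fy=5,interpolation=2))
_,wi,_=load("w8"); cv2.imwrite("pics/w8c.png",cv2.resize(wi[20:220,260:380,::-1],None,fx=3,fy=3,interpolation=2))
E
```

```text
(no output)
```

View pics/s8c.png

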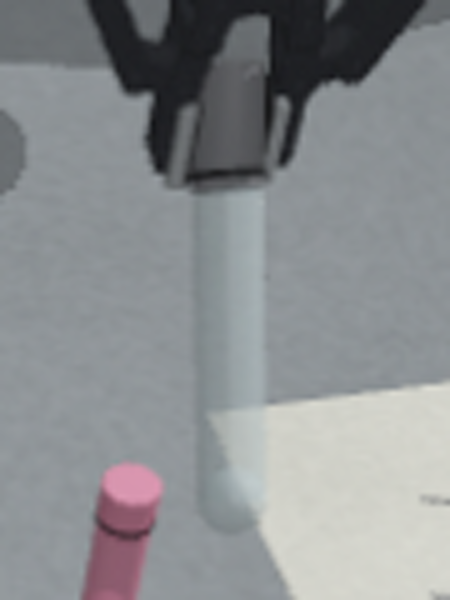

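View pics/w8c.png

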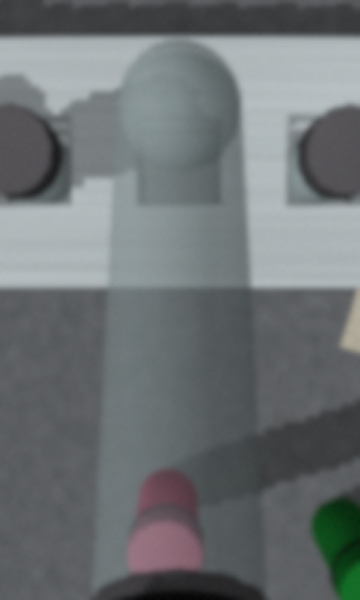

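```bash
python3 - <<'E'
from h import *
W,_,_=load("w8");S,_,_=load("s8")
X,r=tri([W,S],[[320,54],[436.4,150]]);print(X,r)
s=monitor.sense(); g=s["eef_pos"]+[0,0,18.7]; d=g-X; L=np.linalg.norm(d);print(d,L,np.degrees(np.arccos(d[2]/L)))
# sphere on wrist ray at distance 132 from grasp
o,v=ray(W,[[320,54]]);v=v[0]/np.linalg.norm(v[0])
for R in(128,132,136):
    b=v@(o-g);t=-b+np.array([1,-1])*np.sqrt(b*b-((o-g)@(o-g)-R*R))
    for k in t:
        P=o+k*v;d=g-P;print(R,P.round(1),np.degrees(np.arccos(d[2]/R)).round(1))
E
```

```text
[532.77384422 216.26175336 219.73236111] [array([-0.8, -0.3]), array([-0.3, -0. ])]
[-94.96702142 -19.2056488   92.28668001] 133.8074116436076 46.39380659966718
128 [531.8 215.6 227.1] 48.4
128 [507.1 211.3 418.7] 146.5
132 [532.4 215.7 221.9] 46.9
132 [506.4 211.2 423.9] 147.9
136 [533.1 215.8 216.8] 45.6
136 [505.8 211.1 429. ] 149.3
```

```bash
python3 -m pendant '[[[1,0,-0.008,0,0],[1,-0.002,-0.02,0,0],[1,-0.005,-0.04,0,0],[1,-0.008,-0.065,0,0],[1,-0.011,-0.09,0,0],[1,-0.014,-0.115,0,0],[1,-0.017,-0.14,0,0],[1,-0.02,-0.165,0,0],[1,-0.024,-0.19,0,0],[1,-0.027,-0.215,0,0],[1,-0.03,-0.24,0,0],[1,-0.034,-0.27,0,0],[1,-0.038,-0.3,0,0],[1,-0.042,-0.33,0,0],[1,-0.045,-0.36,0,0],[1,-0.048,-0.39,0,0],[1,-0.052,-0.42,0,0],[1,-0.056,-0.45,0,0],[1,-0.059,-0.48,0,0],[1,-0.061,-0.494,0,0]]]'
python3 -m pendant '[[[1,0,0,-0.005,0],[1,0,0,-0.015,0],[1,0,0,-0.03,0],[1,0,0,-0.045,0],[1,0,0,-0.06,0],[1,0,0,-0.075,0],[1,0,0,-0.09,0],[1,0,0,-0.105,0],[1,0,0,-0.118,0],[1,0,0,-0.127,0],[1,0,0,-0.131,0],[1,0,0,-0.131,0],[1,0,0,-0.131,0]]]'
python3 - <<'E'
from h import *
snap("wrist","w9"); _,si,_=snap("scene","s9"); snap("top","t9")
cv2.imwrite("pics/s9c.png",cv2.resize(si[80:230,130:300,::-1],None,fx=4,fy=4,interpolation=2))
print(monitor.sense()["wrist_torque"])
E
```

```text
time_s: 14.2
eef_pos: [375.9, -299.1, 293.9]
ee_rot: [0.0, 0.77, -0.638, -0.0]
force: [0.1, -0.2, -0.2]
grip_width: 0.299
time_s: 15.5
eef_pos: [377.4, -296.8, 163.7]
ee_rot: [0.0, 0.771, -0.637, 0.0]
force: [0.5, 0.4, 0.1]
grip_width: 0.298
[-0.04500402  0.03912998  0.0031417 ]
```

View pics/w9.png

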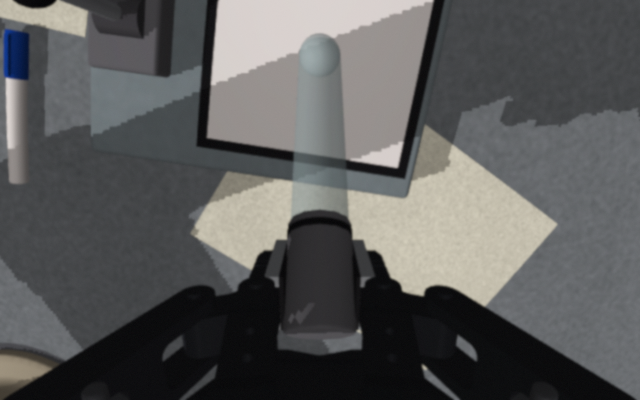

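View pics/s9c.png

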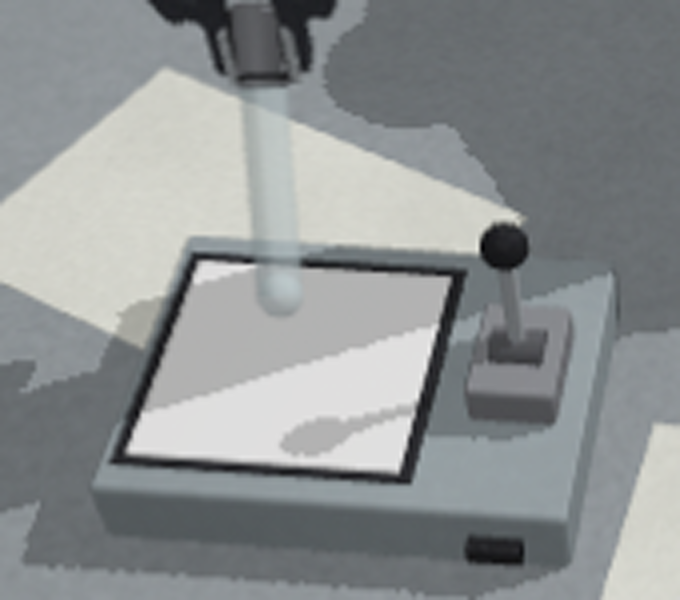

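View pics/t9.png

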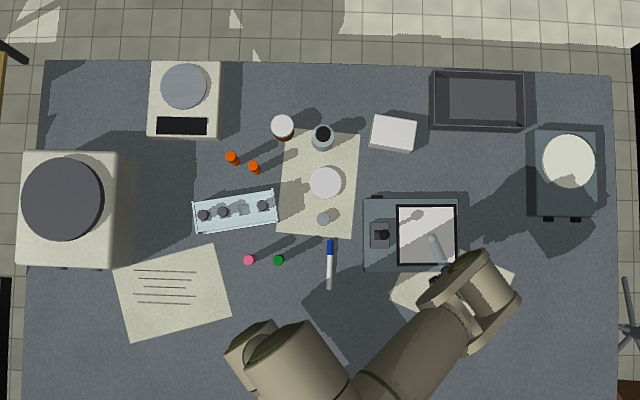

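```bash
python3 - <<'E'
from h import *
W,wi,_=load("w9");S,si,_=load("s9");T,ti,_=load("t9")
X,r=tri([W,S],[[320,54],[130+279/4,80+295/4]]);print("sphere",X,r)
s=monitor.sense();g=s["eef_pos"]+[0,0,18.7];d=g-X;L=np.linalg.norm(d);u=d/L;print(L,np.degrees(np.arccos(u[2])),"bottom",X-12.5*u)
a=si.astype(int);m=(a.max(2)<50).astype(np.uint8);z=np.zeros_like(m);z[130:150,245:268]=m[130:150,245:268];n,l,st,c=cv2.connectedComponentsWithStats(z);b=c[1+st[1:,4].argmax()]
a=ti.astype(int);m=(a.max(2)<42).astype(np.uint8);z=np.zeros_like(m);z[226:243,378:394]=m[226:243,378:394];n,l,st,c=cv2.connectedComponentsWithStats(z);k=1+st[1:,4].argmax();bt=c[k];print(b,bt,st[k],tri([S,T],[b,bt]))
for th in(-.15,0,.15): print(th,proj(S,[477+80*np.sin(th),-146,66+80*np.cos(th)])[0].round(1),proj(T,[477+80*np.sin(th),-146,66+80*np.cos(th)])[0].round(1))
E
```

```text
sphere [ 472.28764969 -277.85453196   89.50968812] [array([-0.5,  0.1]), array([-0.1,  0. ])]
134.24924385142597 46.1843974089329 bottom [ 481.12898744 -276.06993967   80.85544193]
[255.55670103 141.48453608] [383.68888889 234.02222222] [378 230  12  10  90] (array([ 480.08627955, -145.08464089,  149.99244751]), [array([-0.4, -0. ]), array([-0.3,  0. ])])
-0.15 [256.4 138.2] [383.3 240.2]
0 [255.2 141.8] [383.5 235.3]
0.15 [254.1 146.1] [383.5 230.5]
```

```bash
python3 -m pendant '[[[1,0,0,0,0],[1,0,0,0,0],[1,0,0,0,0],[1,0,0,0,0],[1,0,0,0,0],[1,0,0,0,0],[1,0,0,0,0],[1,0,0,0,0],[1,0,0,0,0],[1,0,0,0,0]]]'
python3 - <<'E'
from h import *
c,im,_=snap("wrist","w10");_,p,_=load("w9")
d=np.abs(im.astype(int)-p)[20:220,270:370].max(2);print("changed px",(d>25).sum(),d.mean())
print(monitor.sense()["dq"].round(4))
E
```

```text
time_s: 16.65
eef_pos: [377.2, -296.9, 163.3]
ee_rot: [-0.0, 0.771, -0.637, -0.0]
force: [0.4, -0.2, 0.2]
grip_width: 0.298
changed px 2 1.3179
[ 0.0005  0.001   0.0019 -0.0004 -0.0016  0.0009]
```

The tube stays still in the grip, so I'm handing in.

```bash
python3 -c "
from rig import order
print(order.finish_job())"
```

```text
the job is handed in; nothing more can be done
None
```

I set the dimmer lever straight up first. Then I drew the long tube up, tilted it in the grip with its round bottom held in its rack hole, and raised the grip to 80 N. I carried it to the light box and handed in while holding it over the window.

**Last checks:**
- **Tube:** it leans about 46°, cap end up. Its bottom end is at (481, −276, 81) mm, and I measured the window centre at (481, −276). That puts it about 35 mm above the glass.
- **Stillness:** it did not visibly move over a one-second hold, the force reading was near zero, and time was 16.7 s.
- **Lever:** upright to about 0.04 rad. The top and scene views disagreed by about 3 mm on the ball's position, so that figure is approximate.
- **Other things:** the last top view showed the short tubes in the rack and everything else where it was. No check failed.

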